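# Hold a blank under spring pressure in the end-gluing jig

## Task

I am about to clamp the reddish-brown blank end to end with the light one in the gluing jig. Take the sanding block off the jig and set it down flat on the bench first, then lay the brown blank flat on the jig's bed with its end in the channel, and slide it straight against the end of the light blank, until the red ring on the sprung plunger's rod comes level with the brass collar, which is about 12 newtons of push. Never drive the plunger to the end of its travel, leave the black blank, calipers and chisel where they are, and finish while still gripping the brown blank and holding that steady push, so that I can tighten the clamp screws: do not let go.

Things in the scene. Friction and masses are not known exactly. Their poses are not given: they have to be found in the camera images.
- jig: Shop-made end-gluing jig, screwed to the bench. Origin: centre of the underside of its plywood bed (90 x 410 x 18 mm; x across, y lengthwise); y points along the channel towards the plunger, z up. The bed's top is 18 mm above the bench. An aluminium spring housing stands at y = 140 to 190 mm, 34 mm above the bed. From y = -50 to -205 mm the bed is bare.
- jig_mouth (a point): Middle of the channel's mouth, on the bed's top: x = 0, y = -50 mm in the jig's frame; same axes as the jig. From here two grey plastic cheeks run along +y for 170 mm, 22 mm high, 20 mm thick, 31 mm apart, their ends rounded (10 mm radius). Two backed-off clamp screws with black star knobs stick out of the -x cheek, up to 66 mm from the centre line; leave them.
- plunger (a joint): Sprung plunger of the jig, m: 0 = fully out, grows as it is pushed along the jig's +y into the housing, end of travel at 0.024. The spring takes 6 N to start and 0.6 N more for each mm: 12 N at 0.010, 18 N at 0.020. Friction is slight. At 0.010 the red ring on its rod comes level with the housing's brass collar.
- plunger_face (a point): Centre of the white pressure pad's face (26 mm wide, 24 mm high) on the plunger, which meets the light blank. At rest at y = +95 mm in the jig's frame, 13.5 mm above the bed.
- light_blank: Light wooden blank, 27 x 120 x 27 mm, long axis y; origin at the centre of its underside. It lies in the jig's channel with one end on the plunger's pad and is free to slide; its other end, which the brown blank must meet, lies at about y = -25.5 mm in the jig's frame at the start.
- brown_mid (a point): Centre of the reddish-brown wooden blank, 27 (x) x 160 (y) x 27 mm high, about 0.09 kg; lies on the bench on one side, 13.5 mm below this point. Axes: y along its length, z up. Either end may go first.
- brown_blank: The same reddish-brown blank; origin at the centre of its underside.
- block_mid (a point): Centre of the sanding block, a cork-brown block wrapped in abrasive paper, 50 (x) x 90 (y) x 32 mm high, about 0.07 kg, y along its length, z up. It lies on the bare part of the jig's bed. The bench round x = 0.46, y = 0.25 (world) is free to set it down.
- sanding_block: The same sanding block; origin at the centre of its underside.
- black_mid (a point): Centre of the black wooden blank, 27 x 140 x 27 mm, on the bench: bystander.
- calipers: Steel calipers lying on the bench to the right, 71 x 186 x 10 mm: bystander.
- chisel: Turning chisel with a brown handle lying on the bench to the right, 27 x 250 x 28 mm: bystander.
Not all that is in view belongs to the job. Leave any orange look-alike of the brown_blank alone. Leave any purple look-alike of the sanding_block alone.

How it is judged:
On the way:
1. the sanding block lies flat on the bench, off the jig and let go, the brown blank not yet at the channel (height (world z) of block_mid below 0.022 m and angle between block_mid's own z axis and vertical below 0.1 rad and contact force between sanding_block and jig below 0.05 N and contact force between sanding_block and the fingers below 0.05 N and linear speed of sanding_block below 0.02 m/s and distance between brown_mid and jig_mouth above 0.11 m), for 0.2 s.
At the end, for the whole second after the job is handed in: Still gripped, the brown blank lies flat on the bed (4 mm, 0.06 rad) along the channel (6 mm, 0.06 rad) and presses the light blank with 8 to 16 N, plunger steady at 6 to 14 mm; the robot does not touch the light blank; the sanding block lies flat on the bench, off the jig (height (world z) of block_mid below 0.022 m and angle between block_mid's own z axis and vertical below 0.1 rad and contact force between sanding_block and jig below 0.05 N and contact force between brown_blank and light_blank between 8 and 16 N and value of joint plunger between 0.006 and 0.014 m and velocity of joint plunger between -0.005 and 0.005 m/s and contact force between the fingers and brown_blank above 1 N and contact force between each of the arm, the fingers and light_blank below 0.05 N and angle between the y axis of brown_blank and the y axis of jig, either way round below 0.06 rad and angle between brown_mid's own z axis and vertical below 0.06 rad and x of brown_mid in the frame of jig between -0.006 and 0.006 m and z of brown_mid in the frame of jig between 0.028 and 0.036 m); the arm keeps its last pose, push and grip.
It fails at once if the plunger is driven to the end of its travel (past 21 mm) (value of joint plunger above 0.021 m).
It fails at once if the black blank, calipers or chisel is displaced by more than 15 mm (distance of any of black_mid, calipers, chisel from where it was at the start of the episode above 0.015 m).
It also fails if it takes over 69 s, if anything falls off the work surface, if the arm or the gripper's body presses on something with over 40 N, if the wrist force passes 120 N, or if a joint passes its speed limit or range.

## Robot

A 6-joint arm with a two-finger parallel gripper is mounted at the origin on a cart in front of the work surface, level with it; the furniture and walls round the work are solid. World frame = base frame: x ahead of the robot, y to its left, z up, the work surface at z = 0. Lengths are in m, angles in rad, forces in N, time in s.
With the tool pointing down it reaches from about 0.35 to 0.775 m from the base axis. Payload 7.3 kg.
Tool frame: the origin (TCP) lies at the very end of the fingers, on their centre line; the grasp point (between the pads) lies 19 mm behind it; z points along the fingers, y is the line along which they close (so a half turn about z gives the same grasp; the last joint's range is limited). The gripper opens to 92 mm and grips with 3 to 60 N. Pads are 19 mm wide; open, the fingers measure 130 mm over their backs; the gripper's body (75 mm by 190 mm) begins 47 mm behind the grasp point.
Start: joints at [1.088, 0.342, 1.524, -0, 1.275, -0.146], TCP at [0.173, 0.496, 0.227] pointing down, gripper open.
Joint ranges: [-2.53, 2.53], [-0.77, 2.02], [0.04, 2.7], [-1, 4.14], [0.28, 2.66], [-3.11, 3.11]. Speed limits (rad/s): [2.57, 2.57, 3.14, 3.14, 3.14, 3.14].

## Interface

Orientations are given as [roll, pitch, yaw] about the fixed x, y, z axes, in that order (R = Rz(yaw) Ry(pitch) Rx(roll)).
In Python, from cell import * gives the robot as it stands.
- The arm moves only by the tool step_arm, never from a script. Its argument "commands" is a list of rows, each a list of 7 numbers: the opening, from 0 (shut) to 1 (fully open), then the shift along the world's x, y, z in cm, then the turn, a rotation vector about the world's x, y, z in rad. A call has 1 to 5 rows; each row is the pose to reach, as a shift and turn from the pose commanded when the call began; what a row does not reach only later rows make up. A row lasts 1/12 s, in which the tool goes at most 41.7 mm and 7.16 degrees, less where a joint would pass 70% of its speed; a pose out of reach is approached as far as the arm can. A call with a gripper value outside its range is refused whole. The fingers move at their own pace and stop on an object; "grip_force" is the grip in N (left out, the last holds). Time passes only in rows, so rows that repeat a pose let the fingers close. It gives the time, the measured TCP pose, the force, the opening and the grip force at its end, in the units of the state.
- observe(): the state, without advancing time (a new reading comes with each control period).
- read_camera(name): name is "scene" or "top" or "wrist"; returns the picture (420x560x3 uint8, red, green, blue); there is no depth.
- camera_model(name): a dict with "vfov" (degrees; the focal length in pixels is half the picture's height over the tangent of half this angle, whatever the lens; pixels are square), "cx", "cy" (the principal point, pixels), "world_to_cam" (4x4, takes a point from world to camera coordinates). Camera axes: x right, y up, looking along -z (the intrinsics and any distortion apply to the point x, -y, -z); pixel columns grow to the right and rows downward; lengths in m; the calibration is good to about 2 mm. The wrist camera is an equidistant fisheye: a pixel r from the principal point sees the ray r / f radians off the axis. A picture is of the moment at which its call begins: read the wrist's pose just before it. camera_model takes no time and is no camera call; for the wrist camera it gives the pose at the moment of the call.
- hand_in(): hands the job in; it is judged then, once.
The state is a dict: "time": time; "qpos": joint angles; "qvel": joint speeds; "joint_efforts": joint torques, N m; "tool_pos": TCP position; "tool_rot": TCP orientation; "contact_force": force on the tool from outside, world axes, zero at the start; "torque": the same for the moment, N m; "opening": finger opening in m; "grip_force": force on a finger pad.
Only numpy, scipy, OpenCV 4.12 (cv2) and the standard library are available. Lean on these libraries where they do the work, as an engineer would, in place of code of your own. Each camera call takes 0.05 s, during which the arm holds its last target. There are 200 camera calls.

## Working session

There is one attempt and no reset: what is moved stays moved. The work goes in short steps, Python scripts to look and compute and a tool call to move; the robot and the scene stay as the last step left them, time stands still between calls to the robot, and variables do not carry over. Pictures are saved under pics/ and viewed, at most 10 in all, crops included, and the job is handed in when it is done.

Besides the shell and the picture viewer there is one more tool, called after ">>>" as name(argument=value, ...) on one line, values as JSON. step_arm: Moves the arm, as the interface text tells. Its arguments: {"type":"object","properties":{"commands":{"type":"array"},"grip_force":{"type":"number"}},"required":["commands"]}

```bash
mkdir -p pics
cat > h.py <<'E'
from cell import *
import numpy as np, cv2
def save(name,fn):
    im=read_camera(name); cv2.imwrite('pics/'+fn,im[:,:,::-1]); return im
def fpx(m,h=420): return h/2/np.tan(np.radians(m['vfov'])/2)
def ray(m,u,v,fish=False):
    f=fpx(m); x=(u-m['cx'])/f; y=(v-m['cy'])/f
    if fish:
        r=np.hypot(x,y); s=np.sin(r)/r if r>1e-9 else 1; d=np.array([x*s,-y*s,-np.cos(r)])
    else: d=np.array([x,-y,-1.])
    T=np.linalg.inv(np.array(m['world_to_cam'])); return T[:3,3],T[:3,:3]@d
def at(m,u,v,z,fish=False):
    o,d=ray(m,u,v,fish); return (o+d*(z-o[2])/d[2])[:3]
def proj(m,p,fish=False):
    c=(np.array(m['world_to_cam'])@np.r_[p,1])[:3]; f=fpx(m); x,y,z=c[0],-c[1],-c[2]
    if fish:
        r=np.hypot(x,y); k=np.arctan2(r,z)/r; return m['cx']+f*x*k,m['cy']+f*y*k
    return m['cx']+f*x/z,m['cy']+f*y/z
E
python3 - <<'E'
from h import *
a=save('top','t1.png');b=save('scene','s1.png')
for n in('top','scene'):
    m=camera_model(n);print({k:v for k,v in m.items() if k!='world_to_cam'}, np.linalg.inv(m['world_to_cam'])[:3,3])
print(observe())
E
```

```text
{'vfov': 52.95194425126964, 'cx': 277.93130119256415, 'cy': 205.60639888225438} [ 0.43379947 -0.13406637  1.06025568]
{'vfov': 57.32860752739525, 'cx': 282.10635776670443, 'cy': 207.6271231759849} [0.2205064  0.48831022 0.72586692]
{'time': 0.1, 'qpos': array([ 1.08798385e+00,  3.42692471e-01,  1.52488469e+00, -1.09164702e-06,
        1.27537419e+00, -1.46007289e-01]), 'qvel': array([ 0.00071365,  0.00024245, -0.00266888,  0.00050857, -0.00020764,
        0.00106687]), 'joint_efforts': array([ 2.02216492e-03, -4.32002699e+01, -2.44697696e+01,  7.19836378e-02,
        5.25152113e-02, -2.86623538e-05]), 'tool_pos': array([0.17332288, 0.49520641, 0.22610683]), 'tool_rot': array([-3.14024826e+00, -1.96643537e-04,  2.80478765e+00]), 'contact_force': array([ 0.26805482,  0.33191952, -0.1185279 ]), 'torque': array([ 0.02251033,  0.03300276, -0.06670857]), 'grip_force': 0.0, 'opening': 0.09209495621723557}
```

View pics/t1.png

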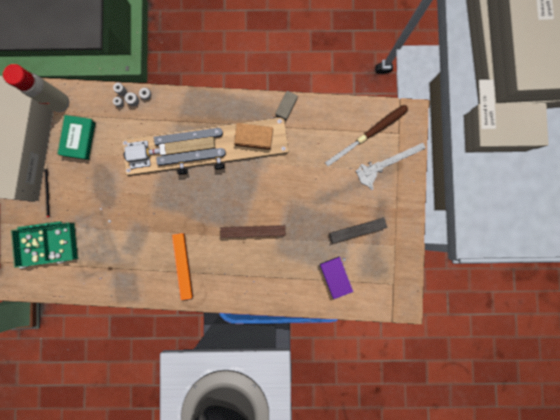

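View pics/s1.png

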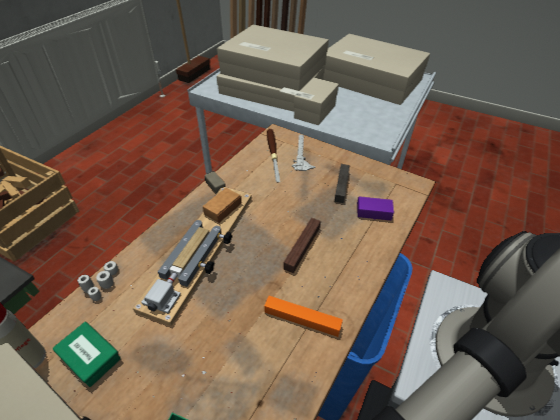

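The top view has the candidates: reddish-brown blank at (252,232), black blank at (357,231), orange look-alike at (182,267). The cork block sits on the jig at (253,136), and the purple look-alike is at (336,278). The brown stick at (252,232) and the cork block on the bed fit the description. I'll confirm both in a crop and measure there.

Run:
```python
from h import *
im=cv2.imread('pics/t1.png'); m=camera_model('top')
c=cv2.resize(im[90:250,115:315],None,fx=4,fy=3.75,interpolation=cv2.INTER_CUBIC)
c=cv2.resize(im[95:245,115:315],None,fx=4,fy=4,interpolation=cv2.INTER_CUBIC);cv2.imwrite('pics/c1.png',c)
hsv=cv2.cvtColor(im,cv2.COLOR_BGR2HSV)
for uv in [(252,232),(240,233),(253,136),(357,231),(290,200),(280,140)]: print(uv,hsv[uv[1],uv[0]],im[uv[1],uv[0]])
g=cv2.cvtColor(im,cv2.COLOR_BGR2GRAY)
mask=np.zeros_like(g);mask[220:246,212:294]=(g[220:246,212:294]<75)*255
r=cv2.minAreaRect(cv2.findNonZero(mask));print('brown',r)
print([at(m,*p,0.02).round(4) for p in cv2.boxPoints(r)],at(m,*r[0],0.027).round(4))
for p in [(0.46,0.25,0.0)]: print(proj(m,p))
```

```text
(252, 232) [  6  92 105] [ 67  75 105]
(240, 233) [  7  97 103] [ 64  73 103]
(253, 136) [ 14 127 187] [ 94 138 187]
(357, 231) [18 17 74] [69 72 74]
(290, 200) [ 13  86 171] [113 138 171]
(280, 140) [ 15  92 217] [139 179 217]
brown ((253.00877380371094, 232.32411193847656), (8.59145736694336, 60.194236755371094), 88.45184326171875)
[array([0.4531, 0.001 , 0.02  ]), array([ 0.4549, -0.1473,  0.02  ]), array([ 0.4338, -0.1475,  0.02  ]), array([0.432 , 0.0005, 0.02  ])] [ 0.4434 -0.0737  0.027 ]
(np.float64(124.66142564739678), np.float64(227.6831761158497))
```

View pics/c1.png

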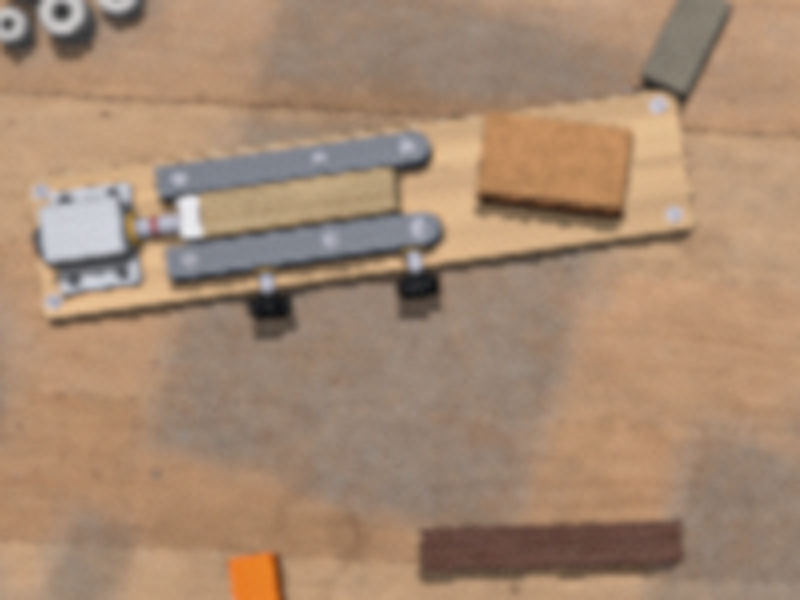

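The crop confirms both: the reddish-brown blank spans crop px (420–682, 520–572), and the cork block's top is at about (485,113)–(620,210) on the bare bed. The light blank lies in the channel, with the jig's +y pointing left in the image.

Run:
```python
from h import *
m=camera_model('top')
def P(c,z): return np.array([at(m,115+a/4-.375,95+b/4-.375,z)[:2] for a,b in c])
j=P([(34,183),(50,322),(692,232),(676,92)],.018)
k=P([(485,113),(632,128),(622,208),(480,193)],.05)
b=P([(420,530),(682,522),(682,565),(420,572)],.027)
ch=P([(165,182),(425,148)],.04);ch2=P([(172,262),(432,228)],.04);lb=P([(397,172),(400,212)],.045)
for n,q in(('jig',j),('blk',k),('brn',b),('cheekA',ch),('cheekB',ch2),('lightend',lb)): print(n,q.round(4).tolist(),q.mean(0).round(4))
d=(j[0]+j[1]-j[2]-j[3])/2;print('jig len',np.hypot(*d),'yaw of +y',np.arctan2(d[1],d[0]))
for c in(ch,ch2): e=c[0]-c[1];print(np.arctan2(e[1],e[0]))
d=(k[0]+k[3]-k[1]-k[2])/2;print('blk',np.hypot(*d),np.arctan2(d[1],d[0]))
d=(b[0]+b[3]-b[1]-b[2])/2;print('brn',np.hypot(*d),np.arctan2(d[1],d[0]))
```

```text
jig [[0.6782, 0.2498], [0.5903, 0.2388], [0.6411, -0.1618], [0.7303, -0.1532]] [0.66   0.0434]
blk [[0.7099, -0.0361], [0.6993, -0.1255], [0.6501, -0.1188], [0.6606, -0.0327]] [ 0.68   -0.0783]
brn [[0.4573, 0.0079], [0.4598, -0.1525], [0.4336, -0.1521], [0.4317, 0.008]] [ 0.4456 -0.0722]
cheekA [[0.6725, 0.1614], [0.6913, 0.0019]] [0.6819 0.0816]
cheekB [[0.6228, 0.1568], [0.6415, -0.0022]] [0.6322 0.0773]
lightend [[0.6754, 0.0184], [0.6507, 0.0166]] [0.6631 0.0175]
jig len 0.40513683663436184 yaw of +y 1.698271742308102
1.688397141362449
1.6879199730143828
blk 0.0883613407788679 1.4512986696595753
brn 0.160258175305341 1.5846796473071085
```

>>> step_arm(commands=[[1,12.7,-14.3,0,0,0,-0.34],[1,12.7,-14.3,0,0,0,-0.34],[1,12.7,-14.3,0,0,0,-0.34],[1,12.7,-14.3,0,0,0,-0.34],[1,12.7,-14.3,0,0,0,-0.34]])

```text
time: 0.52
tool_pos: [0.3021, 0.3498, 0.2265]
tool_rot: [-3.141, 0.001, 2.463]
contact_force: [0.4, 1.1, 0.1]
opening: 0.092
grip_force: 0.0
```

>>> step_arm(commands=[[1,12.7,-14.3,0,0,0,-0.34],[1,12.7,-14.3,0,0,0,-0.34],[1,12.7,-14.3,0,0,0,-0.34],[1,12.7,-14.3,0,0,0,-0.34],[1,12.7,-14.3,0,0,0,-0.34]])

```text
time: 0.93
tool_pos: [0.4295, 0.2065, 0.2265]
tool_rot: [-3.142, 0.001, 2.122]
contact_force: [1.0, 0.2, -0.3]
opening: 0.0914
grip_force: 0.0
```

>>> step_arm(commands=[[1,12.7,-14.3,0,0,0,-0.34],[1,12.7,-14.3,0,0,0,-0.34],[1,12.7,-14.3,0,0,0,-0.34],[1,12.7,-14.3,0,0,0,-0.34],[1,12.7,-14.3,0,0,0,-0.34]])

```text
time: 1.35
tool_pos: [0.5565, 0.0631, 0.2261]
tool_rot: [-3.142, 0.001, 1.782]
contact_force: [-0.3, 0.8, 0.2]
opening: 0.0917
grip_force: 0.0
```

>>> step_arm(commands=[[1,12.3,-14.1,-3,0,0,-0.33],[1,12.3,-14.1,-3,0,0,-0.33],[1,12.3,-14.1,-3,0,0,-0.33],[1,12.3,-14.1,-3,0,0,-0.33],[1,12.3,-14.1,-3,0,0,-0.33]])

```text
time: 1.77
tool_pos: [0.6788, -0.0783, 0.1946]
tool_rot: [-3.14, 0.001, 1.452]
contact_force: [0.7, -0.2, -0.7]
opening: 0.0918
grip_force: 0.0
```

Run:
```python
from h import *
o=observe();print(o['tool_pos'],o['tool_rot']);m=camera_model('wrist');im=save('wrist','w1.png')
k=np.array([[0.7099,-0.0361],[0.6993,-0.1255],[0.6501,-0.1188],[0.6606,-0.0327]])
print([np.round(proj(m,[*p,.05],True)) for p in k])
```

```text
[ 0.6788258  -0.07834939  0.19458155] [-3.14027973e+00  8.20788279e-04  1.45191931e+00]
[array([312., 154.]), array([310., 245.]), array([260., 244.]), array([259., 156.])]
```

View pics/w1.png

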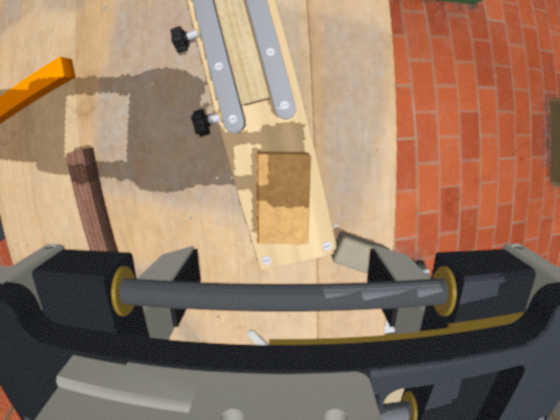

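The wrist view shows the block at (258–310, 152–243), exactly as predicted, so I'm going down.

>>> step_arm(commands=[[0.75,0.1,0,-4,0,0,0],[0.75,0.1,0,-8,0,0,0],[0.75,0.1,0,-12,0,0,0],[0.75,0.1,0,-14,0,0,0],[0.75,0.1,0,-14,0,0,0]])

```text
time: 2.23
tool_pos: [0.6743, -0.0734, 0.05]
tool_rot: [-3.13, -0.001, 1.455]
contact_force: [-0.4, -0.1, 0.7]
opening: 0.0695
grip_force: 0.0
```

>>> step_arm(commands=[[0.75,0,0,-1.5,0,0,0],[0.75,0,0,-3.1,0,0,0],[0.75,0,0,-3.1,0,0,0],[0.4,0,0,-3.1,0,0,0],[0.4,0,0,-3.1,0,0,0]], grip_force=20)

```text
time: 2.65
tool_pos: [0.6795, -0.0746, 0.0277]
tool_rot: [3.139, 0.0, 1.455]
contact_force: [0.3, -0.5, -0.5]
opening: 0.0598
grip_force: 0.0
```

>>> step_arm(commands=[[0.4,0,0,0,0,0,0],[0.4,0,0,0,0,0,0],[0.4,0,0,0,0,0,0],[0.4,0,0,0,0,0,0],[0.4,0,0,0,0,0,0]])

```text
time: 3.07
tool_pos: [0.6794, -0.0746, 0.0276]
tool_rot: [3.139, 0.0, 1.455]
contact_force: [-0.2, 0.9, 6.5]
opening: 0.0497
grip_force: 20.0
```

>>> step_arm(commands=[[0.4,0,0,3,0,0,0],[0.4,0,0,6,0,0,0],[0.4,0,0,9,0,0,0],[0.4,-2,3,10,0,0,0],[0.4,-4,6,10,0,0,0]])

```text
time: 3.48
tool_pos: [0.6405, -0.0156, 0.1296]
tool_rot: [3.134, 0.0, 1.452]
contact_force: [0.9, 0.7, -1.4]
opening: 0.0495
grip_force: 19.9
```

>>> step_arm(commands=[[0.4,-2,3,0,0,0,0],[0.4,-4,6,0,0,0,0],[0.4,-6,9,0,0,0,0],[0.4,-8,12,0,0,0,0],[0.4,-10,15,0,0,0,0]])

```text
time: 3.9
tool_pos: [0.5373, 0.1367, 0.1261]
tool_rot: [3.141, -0.0, 1.455]
contact_force: [0.4, 0.5, -0.4]
opening: 0.05
grip_force: 19.9
```

>>> step_arm(commands=[[0.4,-2,3,0,0,0,0],[0.4,-4,6,0,0,0,0],[0.4,-6,9,0,0,0,0],[0.4,-8,11.5,0,0,0,0],[0.4,-8,11.5,0,0,0,0]])

```text
time: 4.32
tool_pos: [0.4547, 0.2542, 0.126]
tool_rot: [-3.14, -0.001, 1.459]
contact_force: [-0.2, -0.3, -0.6]
opening: 0.0502
grip_force: 19.9
```

>>> step_arm(commands=[[0.4,0,0,-4,0,0,0],[0.4,0,0,-8,0,0,0],[0.4,0,0,-10,0,0,0],[0.4,0,0,-11,0,0,0],[0.4,0,0,-11,0,0,0]])

```text
time: 4.73
tool_pos: [0.4576, 0.2497, 0.014]
tool_rot: [-3.138, 0.002, 1.454]
contact_force: [0.1, 0.3, -1.3]
opening: 0.0499
grip_force: 19.9
```

>>> step_arm(commands=[[0.4,0,0,-0.2,0,0,0],[0.4,0,0,-0.4,0,0,0],[0.4,0,0,-0.6,0,0,0],[0.4,0,0,-0.6,0,0,0],[0.4,0,0,-0.6,0,0,0]])

```text
time: 5.15
tool_pos: [0.4589, 0.2507, 0.0105]
tool_rot: [3.14, -0.001, 1.455]
contact_force: [0.5, -0.3, -0.9]
opening: 0.0502
grip_force: 19.9
```

>>> step_arm(commands=[[0.4,0,0,-0.1,0,0,0],[0.4,0,0,-0.15,0,0,0],[0.9,0,0,-0.15,0,0,0],[0.9,0,0,-0.15,0,0,0],[0.9,0,0,-0.15,0,0,0]])

```text
time: 5.57
tool_pos: [0.4586, 0.2506, 0.0084]
tool_rot: [3.141, -0.0, 1.455]
contact_force: [-0.4, -0.5, -0.4]
opening: 0.0656
grip_force: 0.0
```

>>> step_arm(commands=[[0.9,0,0,0,0,0,0],[0.9,0,0,2,0,0,0],[0.9,0,0,6,0,0,0],[0.9,0,0,10,0,0,0],[0.9,0,-3,13,0,0,0]])

```text
time: 5.98
tool_pos: [0.4594, 0.224, 0.1406]
tool_rot: [3.138, -0.003, 1.458]
contact_force: [1.7, -0.3, 0.3]
opening: 0.0827
grip_force: 0.0
```

>>> step_arm(commands=[[0.9,0,-4,0,0,0,0.03],[0.9,0,-8,0,0,0,0.06],[0.9,0,-12,0,0,0,0.1],[0.9,-0.5,-16,0,0,0,0.13],[0.9,-1,-20,0,0,0,0.13]])

```text
time: 6.4
tool_pos: [0.4481, 0.0194, 0.1378]
tool_rot: [3.141, 0.0, 1.587]
contact_force: [0.6, -0.7, -0.4]
opening: 0.0827
grip_force: 0.0
```

>>> step_arm(commands=[[0.9,0,-4,0,0,0,0],[0.9,0,-7,0,0,0,0],[0.9,0,-9,0,0,0,0],[0.9,-0.3,-9.3,0,0,0,0],[0.9,-0.3,-9.3,0,0,0,0]])

```text
time: 6.82
tool_pos: [0.4449, -0.0727, 0.1375]
tool_rot: [-3.141, -0.0, 1.582]
contact_force: [0.4, 0.5, 0.7]
opening: 0.0824
grip_force: 0.0
```

Run:
```python
from h import *
o=observe();print(o['time'],o['tool_pos'],o['tool_rot']);m=camera_model('wrist');im=save('wrist','w2.png')
b=np.array([[0.4573,0.0079],[0.4598,-0.1525],[0.4336,-0.1521],[0.4317,0.008]])
print([np.round(proj(m,[*p,.027],True)) for p in b])
t=save('top','t2.png'); mt=camera_model('top')
c=cv2.resize(t[190:250,95:175,::-1],None,fx=5,fy=5,interpolation=cv2.INTER_CUBIC)
out=np.zeros((420,560+400,3),np.uint8); 
v=np.vstack([cv2.resize(im[:,:,::-1],(560,420))[:, :], np.zeros((150,560,3),np.uint8)]);v[420:570,:200]=cv2.resize(c,(200,150));cv2.imwrite('pics/v2.png',v)
```

```text
6.8167 [ 0.44485524 -0.07271055  0.13749286] [-3.14088791e+00 -3.93515008e-04  1.58209470e+00]
[array([300., 116.]), array([298., 293.]), array([271., 292.]), array([269., 115.])]
```

View pics/v2.png

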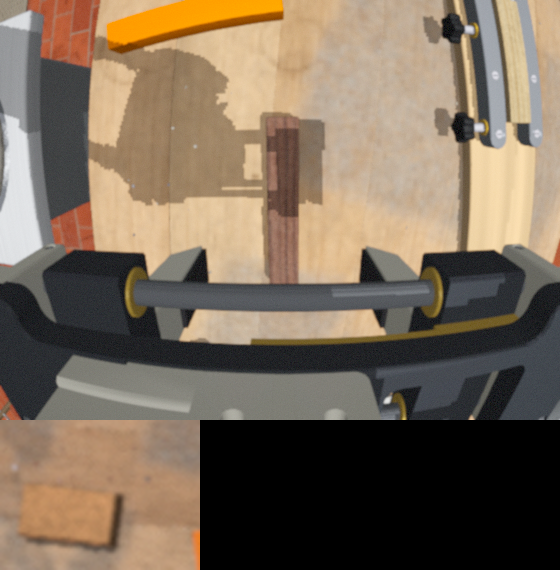

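The brown blank is aligned under the gripper at (265–299, from 115 down), and the inset shows the sanding block lying on the free bench. I'll grasp it slightly behind its centre.

>>> step_arm(commands=[[0.9,0,-1,-4,0,0,0],[0.9,0,-1,-8,0,0,0],[0.9,0,-1,-11,0,0,0],[0.9,0,-1,-12.2,0,0,0],[0.9,0,-1,-12.2,0,0,0]])

```text
time: 7.33
tool_pos: [0.4435, -0.0797, 0.013]
tool_rot: [-3.136, -0.002, 1.587]
contact_force: [-0.8, -0.7, 0.1]
opening: 0.0825
grip_force: 0.0
```

>>> step_arm(commands=[[0.9,0,0,-0.4,0,0,0],[0.9,0,0,-0.8,0,0,0],[0.9,0,0,-0.8,0,0,0],[0.5,0,0,-0.8,0,0,0],[0.5,0,0,-0.8,0,0,0]])

```text
time: 7.75
tool_pos: [0.446, -0.082, 0.0085]
tool_rot: [3.14, 0.001, 1.585]
contact_force: [0.5, 0.6, -0.6]
opening: 0.0737
grip_force: 0.0
```

>>> step_arm(commands=[[0.1,0,0,0,0,0,0],[0.1,0,0,0,0,0,0],[0.1,0,0,0,0,0,0],[0.1,0,0,0,0,0,0],[0.1,0,0,0,0,0,0]], grip_force=40)

```text
time: 8.17
tool_pos: [0.4455, -0.082, 0.0078]
tool_rot: [3.141, 0.0, 1.585]
contact_force: [0.1, -0.1, -0.3]
opening: 0.0409
grip_force: 0.0
```

>>> step_arm(commands=[[0.1,0,0,0,0,0,0],[0.1,0,0,0,0,0,0],[0.1,0,0,0,0,0,0],[0.1,0,0,0,0,0,0],[0.1,0,0,0,0,0,0]])

```text
time: 8.58
tool_pos: [0.4454, -0.0819, 0.0077]
tool_rot: [-3.142, 0.0, 1.585]
contact_force: [-0.7, -0.8, 0.3]
opening: 0.0268
grip_force: 40.0
```

>>> step_arm(commands=[[0.1,0,0,3,0,0,0],[0.1,0,0,6,0,0,0],[0.1,2,-0.3,8,0,0,0.05],[0.1,5,-0.8,8,0,0,0.105],[0.1,8,-1.2,8,0,0,0.105]])

```text
time: 9.0
tool_pos: [0.527, -0.0944, 0.0896]
tool_rot: [3.139, 0.001, 1.692]
contact_force: [0.8, 0.6, -2.1]
opening: 0.0263
grip_force: 40.0
```

>>> step_arm(commands=[[0.1,3.5,-0.5,0,0,0,0],[0.1,7,-1,0,0,0,0],[0.1,10,-1.5,0,0,0,0],[0.1,13,-2,0,0,0,0],[0.1,15.4,-2.2,0,0,0,0]])

```text
time: 9.42
tool_pos: [0.6812, -0.1164, 0.0871]
tool_rot: [3.141, 0.0, 1.69]
contact_force: [0.5, -0.5, 0.4]
opening: 0.0267
grip_force: 40.0
```

>>> step_arm(commands=[[0.1,0,0,-1,0,0,0],[0.1,0,0,-2,0,0,0],[0.1,0,0,-3,0,0,0],[0.1,0,0,-4,0,0,0],[0.1,0,0,-4,0,0,0]])

```text
time: 9.83
tool_pos: [0.6769, -0.1153, 0.0445]
tool_rot: [-3.136, -0.002, 1.69]
contact_force: [-0.9, 0.5, -1.0]
opening: 0.0265
grip_force: 40.0
```

Run:
```python
from h import *
o=observe();print(o['time'],o['tool_pos'],o['tool_rot']);m=camera_model('wrist');im=save('wrist','w3.png')
np.save('m3.npy',m,allow_pickle=True)
c=cv2.resize(im[0:300,180:440,::-1],None,fx=2,fy=2,interpolation=cv2.INTER_CUBIC);cv2.imwrite('pics/c3.png',c)
```

```text
9.8333 [ 0.67685235 -0.11533798  0.04451104] [-3.13617685e+00 -2.26948616e-03  1.68966279e+00]
```

View pics/c3.png

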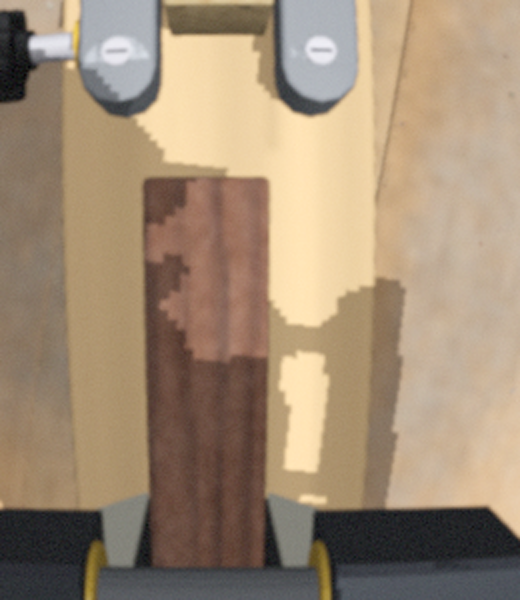

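Brown's front edge is at crop (145–269, 179), the cheeks' inner edges at x≈160 and 276, and the light blank's end at (165–270, 8–32). I'll compute the lateral and yaw error.

Run:
```python
from h import *
m=np.load('m3.npy',allow_pickle=True).item(); o=observe();print(o['tool_pos'],o['tool_rot'])
P=lambda c,z:np.array([at(m,180+a/2-.25,b/2-.25,z,True)[:2] for a,b in c])
e=np.array([np.cos(1.69),np.sin(1.69)]);n=np.array([e[1],-e[0]]);c0=np.array([.6605,.0434])
for nm,c,z in[('cheek inner',[(160,60),(276,55)],.040),('cheek outer',[(80,60),(358,60)],.040),('light top',[(165,7),(270,7)],.045),('light bot',[(171,33),(268,33)],.018),('bed edges',[(66,250),(375,250)],.018),('bed far',[(63,130),(378,130)],.018),('bed near',[(73,430),(366,430)],.018),('brown front',[(145,180),(269,178)],.0638),('brown mid',[(148,400),(266,400)],.0638)]:
    q=P(c,z);print(nm,'s',((q-c0)@e).round(4),'x',((q-c0)@n).round(4),'mid',((q-c0)@n).mean().round(4))
```

```text
[ 0.67768059 -0.11556026  0.04593466] [-3.13800139e+00 -1.51369776e-03  1.68966677e+00]
cheek inner s [-0.0371 -0.0356] x [-0.0146  0.0143] mid -0.0002
cheek outer s [-0.036  -0.0356] x [-0.0349  0.0352] mid 0.0002
light top s [-0.0242 -0.024 ] x [-0.0131  0.0125] mid -0.0003
light bot s [-0.022  -0.0218] x [-0.0133  0.0142] mid 0.0005
bed edges s [-0.0856 -0.0852] x [-0.0433  0.0452] mid 0.0009
bed far s [-0.0504 -0.0498] x [-0.044   0.0458] mid 0.0009
bed near s [-0.1391 -0.1388] x [-0.0433  0.045 ] mid 0.0009
brown front s [-0.0712 -0.0707] x [-0.0158  0.0103] mid -0.0027
brown mid s [-0.1191 -0.1191] x [-0.0157  0.0103] mid -0.0027
```

>>> step_arm(commands=[[0.1,0.15,0,-0.5,0,0,0],[0.1,0.15,0,-1,0,0,0],[0.1,0.15,0,-1.5,0,0,0],[0.1,0.15,0,-1.7,0,0,0],[0.1,0.15,0,-1.7,0,0,0]])

```text
time: 10.3
tool_pos: [0.6805, -0.1158, 0.03]
tool_rot: [-3.141, -0.0, 1.69]
contact_force: [-0.3, 0.3, -1.4]
opening: 0.0265
grip_force: 40.0
```

>>> step_arm(commands=[[0.1,0,0,0,0,0,0],[0.1,0,0,0,0,0,0],[0.1,0,0,0,0,0,0]])

```text
time: 10.55
tool_pos: [0.6812, -0.116, 0.0311]
tool_rot: [3.141, 0.0, 1.69]
contact_force: [0.0, -0.4, 0.1]
opening: 0.0265
grip_force: 40.0
```

>>> step_arm(commands=[[0.1,-0.15,0,-0.2,0,0,0],[0.1,-0.15,0,-0.4,0,0,0],[0.1,-0.15,0,-0.5,0,0,0],[0.1,-0.15,0,-0.5,0,0,0],[0.1,-0.15,0,-0.5,0,0,0]])

```text
time: 10.97
tool_pos: [0.6793, -0.1159, 0.0257]
tool_rot: [-3.141, -0.0, 1.69]
contact_force: [-1.9, -0.1, 0.9]
opening: 0.0269
grip_force: 40.0
```

>>> step_arm(commands=[[0.1,0,0,-0.05,0,0,0],[0.1,0,0,-0.1,0,0,0],[0.1,0,0,-0.1,0,0,0],[0.1,0,0,-0.1,0,0,0],[0.1,0,0,-0.1,0,0,0]])

```text
time: 11.38
tool_pos: [0.6794, -0.1159, 0.0258]
tool_rot: [3.141, 0.0, 1.69]
contact_force: [-3.7, 0.8, 6.4]
opening: 0.0266
grip_force: 40.0
```

>>> step_arm(commands=[[0.1,-0.1,0.8,0.1,0,0,0],[0.1,-0.2,1.7,0.1,0,0,0],[0.1,-0.3,2.5,0.1,0,0,0],[0.1,-0.4,3.3,0.1,0,0,0],[0.1,-0.46,3.8,0.1,0,0,0]])

```text
time: 11.8
tool_pos: [0.6749, -0.0764, 0.0257]
tool_rot: [3.141, -0.0, 1.691]
contact_force: [-0.4, -1.4, 1.1]
opening: 0.0272
grip_force: 40.0
```

>>> step_arm(commands=[[0.1,0,0,0,0,0,0],[0.1,0,0,0,0,0,0],[0.1,0,0,0,0,0,0],[0.1,0,0,0,0,0,0]])

```text
time: 12.13
tool_pos: [0.675, -0.0779, 0.0258]
tool_rot: [3.141, -0.0, 1.69]
contact_force: [0.1, 1.0, 1.6]
opening: 0.027
grip_force: 40.0
```

>>> step_arm(commands=[[0.1,-0.03,0.2,0,0,0,0],[0.1,-0.05,0.4,0,0,0,0],[0.1,-0.07,0.6,0,0,0,0],[0.1,-0.07,0.6,0,0,0,0],[0.1,-0.07,0.6,0,0,0,0]])

```text
time: 12.55
tool_pos: [0.6742, -0.072, 0.0257]
tool_rot: [3.141, 0.0, 1.69]
contact_force: [-0.0, -0.8, 1.2]
opening: 0.0265
grip_force: 40.0
```

>>> step_arm(commands=[[0.1,-0.03,0.25,0,0,0,0],[0.1,-0.03,0.25,0,0,0,0],[0.1,-0.06,0.5,0,0,0,0],[0.1,-0.06,0.5,0,0,0,0],[0.1,-0.06,0.5,0,0,0,0]])

```text
time: 12.97
tool_pos: [0.6737, -0.0675, 0.0257]
tool_rot: [3.141, 0.001, 1.69]
contact_force: [1.3, -4.8, 1.0]
opening: 0.0266
grip_force: 40.0
```

>>> step_arm(commands=[[0.1,-0.02,0.2,0,0,0,0],[0.1,-0.05,0.4,0,0,0,0],[0.1,-0.05,0.4,0,0,0,0],[0.1,-0.05,0.4,0,0,0,0]])

```text
time: 13.3
tool_pos: [0.6733, -0.0644, 0.0258]
tool_rot: [3.141, 0.002, 1.69]
contact_force: [0.5, -8.2, 0.6]
opening: 0.0269
grip_force: 40.0
```

>>> step_arm(commands=[[0.1,-0.02,0.2,0,0,0,0],[0.1,-0.04,0.3,0,0,0,0],[0.1,-0.04,0.3,0,0,0,0],[0.1,-0.04,0.3,0,0,0,0]])

```text
time: 13.63
tool_pos: [0.6731, -0.062, 0.0258]
tool_rot: [3.141, 0.003, 1.689]
contact_force: [0.6, -10.2, 0.1]
opening: 0.0266
grip_force: 40.0
```

>>> step_arm(commands=[[0.1,-0.02,0.15,0,0,0,0],[0.1,-0.04,0.3,0,0,0,0],[0.1,-0.04,0.3,0,0,0,0],[0.1,-0.04,0.3,0,0,0,0]])

```text
time: 13.97
tool_pos: [0.6727, -0.0594, 0.0259]
tool_rot: [3.141, 0.003, 1.689]
contact_force: [1.2, -9.9, 0.1]
opening: 0.0269
grip_force: 40.0
```

Run:
```python
from h import *
for i in range(4):
    im=read_camera('scene' if i%2 else 'top'); o=observe();print(o['time'],o['tool_pos'].round(4),o['tool_rot'].round(4),o['contact_force'].round(1),o['grip_force'])
    if i==1: s=im
    if i==0: t=im
w=read_camera('wrist')
a=cv2.resize(t[110:190,115:215,::-1],(400,320),interpolation=cv2.INTER_CUBIC)
b=cv2.resize(s[200:330,120:280,::-1],(400,320),interpolation=cv2.INTER_CUBIC)
c=cv2.resize(w[0:140,190:390,::-1],(400,280),interpolation=cv2.INTER_CUBIC)
d=cv2.resize(t[200:260,95:175,::-1],(400,280))
cv2.imwrite('pics/f.png',np.vstack([np.hstack([a,b]),np.hstack([c,d])]))
```

```text
14.0167 [ 0.6728 -0.0595  0.0259] [3.1406 0.0034 1.6893] [  1.2 -10.8   0. ] 39.99578833580017
14.0667 [ 0.6727 -0.0594  0.0259] [3.1406 0.0033 1.6894] [  1.1 -11.    0.7] 39.99558985233307
14.1167 [ 0.6728 -0.0594  0.0259] [3.1406 0.0034 1.6894] [  0.9 -11.5   0.2] 39.995702505111694
14.1667 [ 0.6728 -0.0594  0.0259] [3.1406 0.0034 1.6893] [  0.9 -10.9  -0.1] 39.995707869529724
```

View pics/f.png

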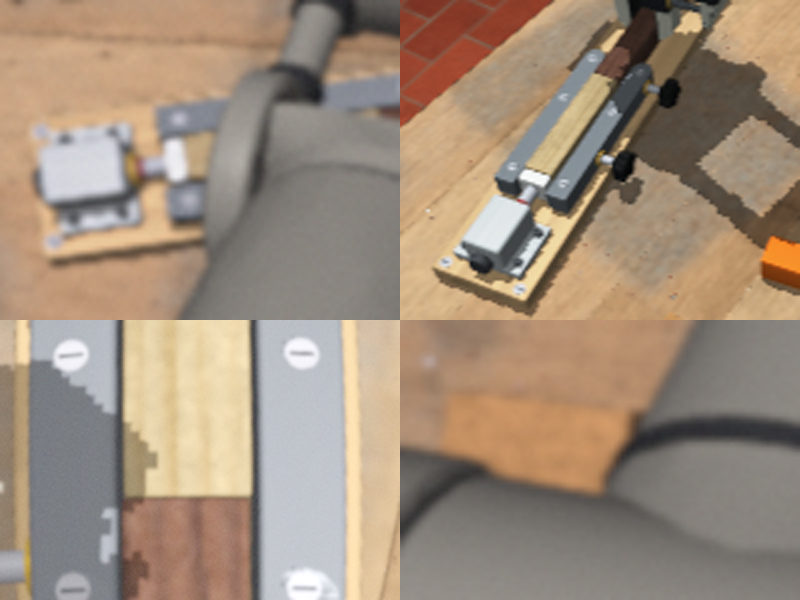

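The blanks meet flush end to end, centred in the channel, with the red ring close to the collar at (135,175) in the top inset. The push reads about 11 N, so I'll add a little more.

>>> step_arm(commands=[[0.1,-0.02,0.15,0,0,0,0],[0.1,-0.02,0.15,0,0,0,0],[0.1,-0.02,0.15,0,0,0,0],[0.1,-0.02,0.15,0,0,0,0],[0.1,-0.02,0.15,0,0,0,0]])

```text
time: 14.63
tool_pos: [0.6726, -0.0582, 0.0259]
tool_rot: [3.14, 0.004, 1.689]
contact_force: [1.4, -12.0, 0.5]
opening: 0.0269
grip_force: 40.0
```

>>> step_arm(commands=[[0.1,0,0,0,0,0,0],[0.1,0,0,0,0,0,0],[0.1,0,0,0,0,0,0],[0.1,0,0,0,0,0,0],[0.1,0,0,0,0,0,0]])

```text
time: 15.05
tool_pos: [0.6726, -0.0582, 0.0259]
tool_rot: [3.14, 0.004, 1.689]
contact_force: [1.6, -11.9, -0.8]
opening: 0.0266
grip_force: 40.0
```

Run:
```python
from h import *
f=[]
for i in range(6): t=read_camera('top'); f.append(observe()['contact_force'])
print(np.mean(f,0),observe()['tool_pos'])
c=t[130:155,138:168,::-1];c0=cv2.imread('pics/t1.png')[130:165,138:168]
cv2.imwrite('pics/g.png',np.hstack([cv2.resize(x,(400,400),interpolation=cv2.INTER_CUBIC) for x in(t[130:165,135:170,::-1],cv2.imread('pics/t1.png')[130:165,135:170])]))
```

```text
[  1.4194814  -11.69933863   0.26740016] [ 0.67258905 -0.05825731  0.02590327]
```

View pics/g.png

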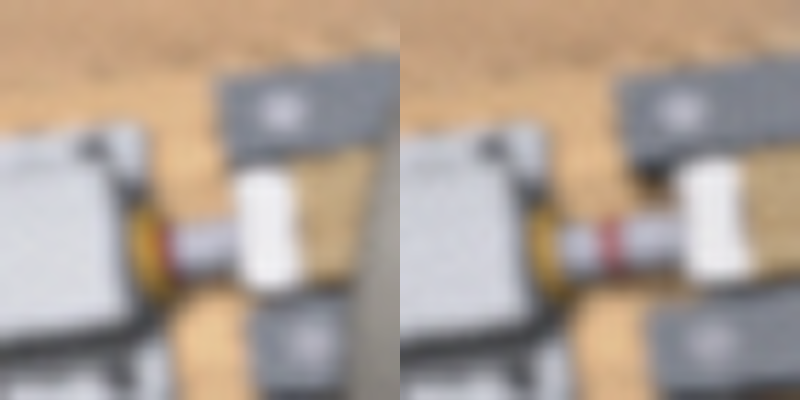

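The red ring (165,245) is now level with the brass collar (it started clear of it at (610,245)). The push is steady at about 11.8 N with a 40 N grip, so I'm handing in.

```bash
python3 -c "
from cell import *
print(hand_in())"
```

```text
the job is handed in; nothing more can be done
None
```

The job is handed in: the sanding block is flat on the bench, and the arm is still gripping the brown blank, pressing it square against the light one at about 12 N with the red ring level with the brass collar.

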